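# Close and pin the lid of a small vacuum chamber and hold it on its seal

### The job

Swing the hinged lid of the small vacuum chamber shut, then take the locating pin (the steel one with the plain round knob) from the wooden block and push it down through the hole in the lid's tongue and the hole in the body's lug below it, until its knob sits on the lid. Do not let go: finish while still holding the knob and pressing firmly down on it, so that the lid stays squeezed onto its rubber seal, as one holds it while the pump draws it down. Leave the other tools and the dish where they are.

Things in the scene. Friction and masses are not known exactly. Their poses are not given: they have to be found in the camera images.
- chamber: Vacuum chamber bolted to the bench: bored aluminium block 150 x 150 x 60 mm high on a base plate 150 x 200 mm; black O-ring on top, pump pipe at the back (to x = +200 mm) and blanked port at the left (to y = +91 mm), both below 60 mm. Origin: centre of its underside; x to the back (hinge side), z up. A flat 44 mm wide lug stands out at the front, x = -73 to -115 mm, its top level with the block's.
- body_hole (a point): Centre of the mouth of the hole in the body's lug, on the lug's top face, in chamber coordinates (-95, 0, 60) mm. The hole is 16 mm wide, upright, right through the 12 mm lug; axes as the chamber's.
- hinge_mid (a point): Middle of the lid's hinge line, chamber coordinates (86, 0, 66) mm; the line runs along the chamber's y, half-way through the lid's thickness when the lid is squeezed fully down. Fixed.
- lid_hole (a point): Centre of the 16 mm hole (edges chamfered 1.5 mm) in the lid's tongue, on the lid's outer face (its top when shut), 181 mm from the hinge line; moves with the lid. Shut, it is straight above the body's hole, 74.5 mm above the bench (72 mm pressed). Lid: plate 150 x 150 x 12 mm (11 to 161 mm from the hinge line), round window with a ring 3 mm proud, 44 mm wide tongue to 201 mm; 0.4 kg.
- lid_angle (a joint): Angle of the lid about its hinge in rad: 0 = shut (lid level, lying on its O-ring), grows as it opens; it starts at 1.0 to 1.4, nearly upright, and can go to 1.75. The hinge is stiff: the lid stays wherever it is left, and 1 to 3 N at its free edge swings it shut.
- lid (a joint): How far the lid is squeezed down onto its seal, in m: 0 = not pressed, 0.0025 = fully down, metal on metal. The hinge floats, so the shut lid sinks evenly by this much as the springy O-ring gives, and comes up again when let go. Pressed down at the tongue it takes about 6 N for 0.0015 and 9 N for fully down.
- pin_knob (a point): Centre of the locating pin's knob, half-way up: plain steel cylinder 26 mm wide, 44 mm high, finely grooved. Below it a 12 mm shank, 45 mm long, whose last 9 mm taper to 6 mm. The knob's flat underside is the shoulder that sits on the lid. 0.1 to 0.16 kg. It starts upright in one of the block's three holes, the knob's underside on the block's top, 22 mm below this centre. z up along the pin.
- pin_tip (a point): Tip of the locating pin's shank, on its axis, 67 mm below the knob's centre; z points up along the pin. When the knob sits on the shut lid, it is 33 mm below the mouth of the body's hole.
- rack: Wooden block fixed to the bench, 60 (x) x 200 (y) x 50 (z) mm, with three upright 16 mm holes in a row along its y, at -68, 0 and +68 mm, for pin and tools. Origin: centre of its underside.
- hexkey_top (a point): Middle of the 62 mm cross-bar of a steel T-handled key that stands in another hole of the block, 40 mm above the block's top; the bar runs along its x, and is 11 mm thick. Not needed.
- driver_top (a point): Top of the black plastic handle (23 mm wide, 67 mm high) of a small driver that stands in another hole of the block, 67 mm above the block's top. Not needed.
- dish: Round glass dish 84 mm wide, 18 mm high, on the bench between robot and work. Origin: centre of its underside. Not needed.
- screwdriver_grip (a point): Handle of a screwdriver that lies on the bench beyond the work; its length is along its x. Not needed.
Mind the look-alikes: they are no part of the job. What is shaped like the part that bears pin_knob but pink is not meant.

How it is judged:
On the way, in this order (a step that is already met when the one before it is completed fails the run):
1. the lid is swung shut onto its seal (angle under 0.05 rad) while the pin is still away from the holes (value of joint lid_angle below 0.05 rad and horizontal distance between pin_tip and body_hole above 0.03 m), for 0.2 s.
2. the pin has passed through the lid's hole and 20 mm or more into the body's hole (z of pin_tip in the frame of body_hole below -0.02 m and horizontal distance between pin_tip and body_hole below 0.005 m and value of joint lid_angle below 0.05 rad), for 0.1 s.
At the end, for the whole second after the job is handed in: Last second: lid shut (under 0.02 rad) and squeezed 1.5 mm or more onto its seal; pin in both holes (tip within 5 mm of their axis, 28 mm or more below the body hole's mouth: knob on the lid; tilt under 0.1 rad); fingers on the pin and pin on the lid with over 3 N each (z of pin_tip in the frame of body_hole below -0.028 m and horizontal distance between pin_tip and body_hole below 0.005 m and angle between pin_tip's own z axis and vertical below 0.1 rad and value of joint lid_angle below 0.02 rad and value of joint lid above 0.0015 m and contact force between pin and lid above 3 N and contact force between the fingers and pin above 3 N); the arm keeps its last pose, push and grip.
It fails at once if another tool or the dish is moved by more than 25 mm (distance of any of hexkey_top, driver_top, dish, screwdriver_grip from where it was at the start of the episode above 0.025 m).
It also fails if it takes over 54 s, if anything falls off the work surface, if the arm or the gripper's body presses on something with over 40 N, if the wrist force passes 120 N, or if a joint passes its speed limit or range.

### The arm

A 7-joint arm with a two-finger parallel gripper is mounted at the origin on the work surface. World frame = base frame: x ahead of the robot, y to its left, z up, the work surface at z = 0. Lengths are in m, angles in rad, forces in N, time in s.
With the tool pointing down it reaches from about 0.425 to 0.875 m from the base axis. Payload 4.7 kg.
Tool frame: the origin (TCP) lies on the centre line of the jaws, within the pads' length; the fingertips stand ahead of it and the grasp point (between the pads) lies 8 mm behind it (ctrl.finger_overhang is the x of the fingertips in the tool frame, in m); x points along the fingers, z is the direction in which the jaws open and shut, and the axes are right-handed (so a half turn about x gives the same grasp; the last joint's range is limited). The gripper opens to 87 mm and grips with 3 to 60 N. Pads are 19 mm wide; open, the fingers measure 117 mm over their backs; the gripper's body (75 mm by 190 mm) begins 51 mm behind the grasp point.
Start: joints at [1.146, 0.321, -0.07, 1.45, 0.023, 1.371, -0.057], TCP at [0.276, -0.588, 0.234] pointing down, gripper open.
Joint ranges: [-2.86, 2.86], [-0.3, 2.09], [-1.38, 1.24], [0.06, 2.45], [-1.56, 4.7], [0.09, 2.05], [-2.69, 2.69]. Speed limits (rad/s): [2.57, 2.57, 3.14, 3.14, 3.14, 3.14, 3.14].

### API

Orientations are given as a rotation vector (axis times angle).
In Python, from bench import readout, viewer, job, nets, ctrl gives the robot as it stands.
- The arm moves only by the shell command python3 -m creep 'ROWS' [FORCE]. ROWS is JSON, a list of rows, each an object with "linear": the shift along the tool's x, y, z in m, a list of three; "twist": the turn, a rotation vector about the tool's x, y, z in degrees, a list of three; "fingers": the gripper's target within -1 to 1 (shut at 1, half-way at 0, fully open at -1). A call has 1 to 8 rows; each row is the pose to reach, as a shift and turn from the pose commanded when the call began, along the tool's axes at that moment; what a row does not reach only later rows make up. A row lasts 1/12 s, in which the tool goes at most 41.7 mm and 7.16 degrees, less where a joint would pass 70% of its speed; a pose out of reach is approached as far as the arm can. A call with a gripper value outside its range is refused whole. The fingers move at their own pace and stop on an object; FORCE is the grip in N (left out, the last holds). Time passes only in rows, so rows that repeat a pose let the fingers close. It gives the time, the measured TCP pose, the force and the opening at its end, in the units of the state.
- readout.get_state(): the state, without advancing time (a new reading comes with each control period).
- viewer.get_image(name): name is "scene" or "top"; returns (picture, depth): 400x640x3 uint8, red, green, blue; 400x640 float32, m along the optical axis (not along the pixel's ray), 0 where there is no reading.
- viewer.camera_params(name): a dict with "K" (3x3 intrinsics, pixels), "cam_to_world" (4x4, takes a point from camera to world coordinates). Camera axes: x right, y down, z forward; pixel columns grow to the right and rows downward; lengths in m; the calibration is good to about 2 mm. A picture is of the moment at which its call begins. camera_params takes no time and is no camera call.
- job.close_job(): hands the job in, once; it reports no verdict.
Trained networks look in the newest picture that a camera, given by its name, has taken for a name from the list of things; names that differ only in an ending like _2 or _b are one class to them, and where a whole thing is asked for, a point or a joint stands for the part that bears it (a point fixed in the world has none). Each returns a list of dicts, best first, with "conf" (0 to 1); they miss things now and then, are a little off and sometimes report something else, mostly with a low value. They report only what shows in the picture. A call takes as long as a camera call. They do not tell look-alikes from the thing itself.
- nets.boxes_of(camera, label): "centre" ([x, y, z] in m, in world coordinates, good to about 4 mm: the middle of the surface that is visible of it).
- nets.place_of(camera, label): "centre" ([x, y, z] in m, in world coordinates, good to about 4 mm: a listed point, or the origin of a listed thing).
The state is a dict: "time": time; "joint_positions": joint angles; "qd": joint speeds; "joint_torque": joint torques, N m; "position": TCP position; "tool_rot": TCP orientation; "ft_force": force on the tool from outside, world axes, zero at the start; "torque": the same for the moment, N m; "grip_width": opening from 0.0 (shut) to 1.0 (fully open).
Only numpy, scipy, OpenCV 4.12 (cv2) and the standard library are available. Lean on these libraries where they do the work, as an engineer would, in place of code of your own. Each camera call takes 0.05 s, during which the arm holds its last target.

## Working session

There is one attempt and no reset: what is moved stays moved. The work goes in short steps, Python scripts to look and compute and a shell command to move; the robot and the scene stay as the last step left them, time stands still between calls to the robot, and variables do not carry over. Pictures are saved under pics/ and viewed, and the job is handed in when it is done.

```bash
ls; mkdir -p pics
cat > h.py <<'E'
import numpy as np, cv2
from scipy.spatial.transform import Rotation as R
from bench import readout, viewer, job, nets, ctrl
def st():
    s=readout.get_state(); return s
def snap(cam,fn):
    p,d=viewer.get_image(cam); cv2.imwrite('pics/'+fn,p[:,:,::-1]); np.save('/tmp/'+cam+'_d.npy',d); np.save('/tmp/'+cam+'_p.npy',p); return p,d
def pt(cam,d,u,v):
    c=viewer.camera_params(cam);K=np.array(c['K']);T=np.array(c['cam_to_world']);z=d[int(v),int(u)]
    return (T@np.array([(u-K[0,2])*z/K[0,0],(v-K[1,2])*z/K[1,1],z,1]))[:3]
def cloud(cam,d):
    c=viewer.camera_params(cam);K=np.array(c['K']);T=np.array(c['cam_to_world'])
    v,u=np.mgrid[:d.shape[0],:d.shape[1]]
    P=np.stack([(u-K[0,2])*d/K[0,0],(v-K[1,2])*d/K[1,1],d,np.ones_like(d)],-1)@T.T
    return P[...,:3]
def proj(cam,p):
    c=viewer.camera_params(cam);K=np.array(c['K']);T=np.linalg.inv(np.array(c['cam_to_world']))
    q=T@np.append(p,1); q=K@q[:3]; return q[:2]/q[2]
def tool():
    s=st(); return np.array(s['position']), R.from_rotvec(s['tool_rot']).as_matrix(), s
E
python3 - <<'E'
from h import *
np.set_printoptions(precision=4,suppress=True)
for c in('scene','top'): snap(c,c+'0.png')
p,M,s=tool(); print(s); print(M, ctrl.finger_overhang)
for c in('scene','top'):
  for l in ['chamber','body_hole','hinge_mid','lid_hole','pin_knob','rack','hexkey_top','driver_top','dish']:
    print(c,l,[(np.round(r['centre'],4),round(r['conf'],2)) for r in nets.place_of(c,l)[:3]])
E
```

```text
pics
{'time': 0.1, 'joint_positions': array([ 1.1461,  0.3217, -0.0701,  1.4516,  0.0226,  1.3708, -0.0569]), 'qd': array([-0.0003, -0.0016,  0.0008, -0.0042,  0.0002,  0.    ,  0.0002]), 'joint_torque': array([ -0.0002, -49.2573,  -0.4058, -31.3396,  -0.0641,   0.0395,
         0.    ]), 'position': array([ 0.2759, -0.588 ,  0.2326]), 'tool_rot': array([ 0.8811,  1.3869, -0.8797]), 'ft_force': array([-0.2048, -0.3466,  0.0333]), 'torque': array([0.0001, 0.0186, 0.0627]), 'grip_width': 0.9954608004423573}
[[-0.0008  0.9053  0.4249]
 [ 0.0015  0.4249 -0.9053]
 [-1.     -0.0001 -0.0017]] 0.011
scene chamber [(array([0.5503, 0.2373, 0.0029]), 0.79), (array([ 0.3863, -0.0245,  0.0017]), 0.57)]
scene body_hole []
scene hinge_mid [(array([0.6378, 0.2567, 0.0632]), 0.76)]
scene lid_hole [(array([0.5674, 0.2426, 0.2385]), 0.75)]
scene pin_knob [(array([ 0.5241, -0.0334,  0.0688]), 0.89), (array([ 0.6168, -0.059 ,  0.0647]), 0.85), (array([ 0.6181, -0.1444,  0.0694]), 0.83)]
scene rack [(array([ 0.5391, -0.1803,  0.0009]), 0.63), (array([ 0.5389, -0.1815,  0.094 ]), 0.28)]
scene hexkey_top [(
[... 313 characters left out ...]
549 ,  0.2381, -0.0036]), 0.64)]
top body_hole [(array([0.4588, 0.2162, 0.0576]), 0.97), (array([ 0.5346, -0.2478,  0.1184]), 0.74)]
top hinge_mid [(array([0.636 , 0.2615, 0.065 ]), 0.85)]
top lid_hole [(array([ 0.5377, -0.117 ,  0.0731]), 0.64), (array([0.5714, 0.2378, 0.2358]), 0.6)]
top pin_knob [(array([ 0.5419, -0.1163,  0.0736]), 0.68), (array([ 0.6185, -0.1467,  0.0719]), 0.54), (array([ 0.6159, -0.0643,  0.0666]), 0.47)]
top rack [(array([ 0.5363, -0.1809,  0.0015]), 0.63)]
top hexkey_top [(array([ 0.54  , -0.1782,  0.088 ]), 0.63), (array([0.638 , 0.2604, 0.0639]), 0.41)]
top driver_top [(array([ 0.5375, -0.2494,  0.1192]), 0.45)]
top dish [(array([ 0.3862, -0.0233, -0.0004]), 0.9)]
```

View pics/scene0.png

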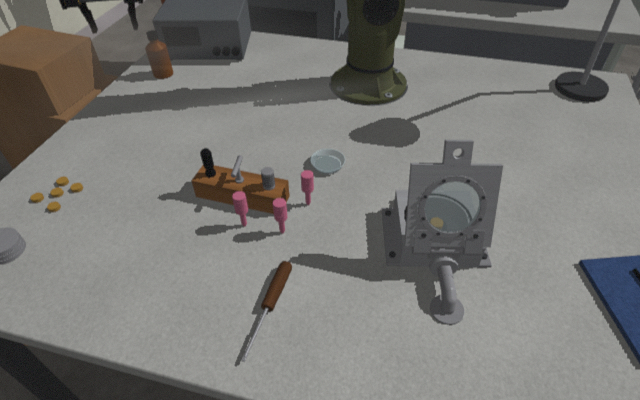

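View pics/top0.png

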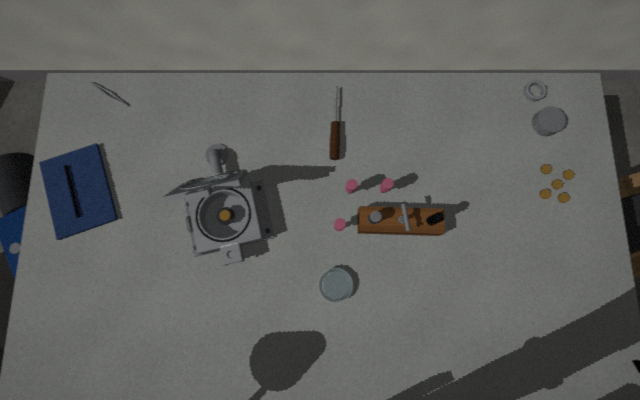

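Run:
```python
from h import *
np.set_printoptions(precision=4,suppress=True)
p=np.load('/tmp/top_p.npy');d=np.load('/tmp/top_d.npy');P=cloud('top',d)
a=cv2.resize(p[165:275,160:280],None,fx=6,fy=5,interpolation=cv2.INTER_CUBIC);cv2.imwrite('pics/cz.png',cv2.convertScaleAbs(a[:,:,::-1],alpha=1.6))
for u,v in [(232,250),(237,250),(227,250),(232,247),(376,217),(405,217)]: print(u,v,pt('top',d,u,v))
# block top points
m=(abs(P[...,2]-0.06)<0.004)&(abs(P[...,0]-.55)<.13)&(abs(P[...,1]-.24)<.13)
q=P[m];r=cv2.minAreaRect(q[:,:2].astype(np.float32));print('blk',len(q),r,np.median(q[:,2]))
m=(P[...,2]>0.085)&(P[...,2]<.105)&(abs(P[...,0]-.54)<.03)&(abs(P[...,1]+.116)<.03)
q=P[m];print('knob',len(q),q.mean(0),cv2.minEnclosingCircle(q[:,:2].astype(np.float32)),np.median(q[:,2]))
# lid in scene
p=np.load('/tmp/scene_p.npy');d=np.load('/tmp/scene_d.npy');P=cloud('scene',d)
m=(P[...,2]>0.09)&(abs(P[...,0]-.58)<.13)&(abs(P[...,1]-.24)<.12);q=P[m]
def plane(q):
  for _ in range(5):
    c=np.median(q,0);U=np.linalg.svd(q-q.mean(0),full_matrices=False)[2][2];e=(q-q.mean(0))@U;q=q[abs(e)<max(.003,1.*e.std())]
  return q.mean(0),U,len(q),q
c,n,k,qq=plane(q);n=n*np.sign(n[0]);print('lid plane',c,n,k,'theta',np.arctan2(n[:2]@n[:2]**1 and np.hypot(*n[:2]),n[2]),'yaw',np.degrees(np.arctan2(n[1],n[0])),q[:,2].max())
```

```text
232 250 [0.4674 0.2132 0.0597]
237 250 [0.4675 0.2019 0.059 ]
227 250 [0.4677 0.2255 0.0564]
232 247 [0.4174 0.0157 0.9186]
376 217 [ 0.5385 -0.1144  0.0917]
405 217 [ 0.5382 -0.1792  0.0935]
blk 2217 ((0.5448932647705078, 0.2383192628622055), (0.2168973982334137, 0.15105557441711426), 13.174152374267578) 0.059586613341303885
knob 107 [ 0.5407 -0.1114  0.0931] ((0.5409164428710938, -0.11190242320299149), 0.013015343807637691) 0.09321289531716748
lid plane [0.6004 0.25   0.1642] [0.885  0.2086 0.4163] 6350 theta 1.1414604506823236 yaw 13.265695333923793 0.2533642094355852
```

View pics/cz.png

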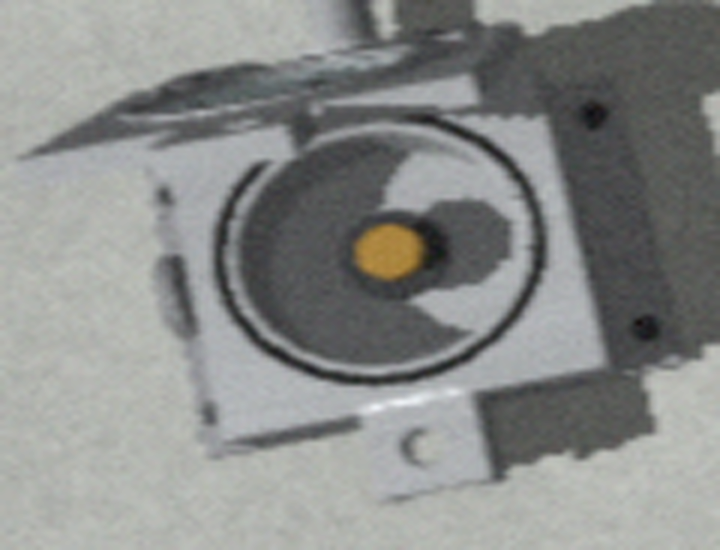

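```bash
python3 -m creep '[{"linear":[-0.02,0.029,-0.027],"twist":[2,0,0],"fingers":1},{"linear":[-0.04,0.058,-0.054],"twist":[4,0,0],"fingers":1},{"linear":[-0.06,0.087,-0.081],"twist":[6,0,0],"fingers":1},{"linear":[-0.08,0.116,-0.108],"twist":[8,0,0],"fingers":1},{"linear":[-0.09,0.145,-0.135],"twist":[10,0,0],"fingers":1},{"linear":[-0.095,0.174,-0.162],"twist":[11.9,0,0],"fingers":1},{"linear":[-0.095,0.203,-0.189],"twist":[11.9,0,0],"fingers":1},{"linear":[-0.095,0.232,-0.216],"twist":[11.9,0,0],"fingers":1}]' 20
cat >> h.py <<'E'
def go(x,y,z,yaw_z=-76.8):
    p,M,s=tool(); D=np.array([x,y,z])-p
    a=np.radians(yaw_z); X=np.array([0,0,-1.]);Z=np.array([np.cos(a),np.sin(a),0]);Y=np.cross(Z,X)
    W=np.stack([X,Y,Z],1); rv=R.from_matrix(M.T@W).as_rotvec(degrees=True)
    np.set_printoptions(precision=4,suppress=True)
    print('pos',p,'yaw',np.degrees(np.arctan2(M[1,2],M[0,2])),'shift',M.T@D,'dist',np.linalg.norm(D),'rv',rv,'F',s['ft_force'],'w',s['grip_width'],'t',s['time'],'q',s['joint_positions'])
E
python3 -c "from h import *;go(.6136,.254,.33)"
```

```text
time: 1.67
position: [0.3936, -0.2961, 0.3297]
tool_rot: [1.037, 1.307, -1.037]
ft_force: [0.5, -0.5, 0.2]
grip_width: 0.481
pos [ 0.3936 -0.2961  0.3297] yaw -76.77546765201454 shift [-0.0009  0.34   -0.4852] dist 0.5924793559508991 rv [ 0.0246  0.124  -0.0684] F [ 0.4739 -0.5016  0.155 ] w 0.48063797859109 t 1.6667 q [ 0.8683 -0.0374 -0.268   1.6648 -0.0093  1.5105 -0.7389]
```

```bash
python3 -m creep '[{"linear":[0,0.023,-0.033],"twist":[0,0,0],"fingers":1},{"linear":[0,0.046,-0.066],"twist":[0,0,0],"fingers":1},{"linear":[0,0.069,-0.099],"twist":[0,0,0],"fingers":1},{"linear":[0,0.092,-0.132],"twist":[0,0,0],"fingers":1},{"linear":[0,0.115,-0.164],"twist":[0,0,0],"fingers":1},{"linear":[0,0.138,-0.197],"twist":[0,0,0],"fingers":1},{"linear":[0,0.161,-0.230],"twist":[0,0,0],"fingers":1},{"linear":[0,0.184,-0.263],"twist":[0,0,0],"fingers":1}]'
python3 -c "from h import *;go(.6136,.254,.33)"
```

```text
time: 2.33
position: [0.5121, 0.0021, 0.329]
tool_rot: [1.037, 1.308, -1.037]
ft_force: [0.6, -0.1, -0.0]
grip_width: 0.007
pos [0.5121 0.0021 0.329 ] yaw -76.7771129981801 shift [-0.0011  0.1564 -0.222 ] dist 0.2715359047777605 rv [ 0.0229  0.0584 -0.0556] F [ 0.552  -0.0572 -0.0001] w 0.00690243899699893 t 2.3333 q [ 0.562   0.0206 -0.6232  1.6133  0.0129  1.5104 -1.4019]
```

```bash
python3 -m creep '[{"linear":[0,0.022,-0.032],"twist":[0,0,0],"fingers":1},{"linear":[0,0.044,-0.063],"twist":[0,0,0],"fingers":1},{"linear":[0,0.067,-0.095],"twist":[0,0,0],"fingers":1},{"linear":[0,0.089,-0.127],"twist":[0,0,0],"fingers":1},{"linear":[0,0.112,-0.159],"twist":[0,0,0],"fingers":1},{"linear":[0,0.134,-0.190],"twist":[0,0,0],"fingers":1},{"linear":[0,0.156,-0.222],"twist":[0,0,0],"fingers":1},{"linear":[0,0.156,-0.222],"twist":[0,0,0],"fingers":1}]'
python3 -c "
from h import *;go(.6136,.254,.2295)
snap('scene','s1.png')"
```

```text
time: 3.0
position: [0.6115, 0.2614, 0.3259]
tool_rot: [1.032, 1.322, -1.028]
ft_force: [-2.6, 0.1, -0.9]
grip_width: 0.005
pos [0.6115 0.2614 0.3259] yaw -76.1479590263957 shift [0.0963 0.0006 0.0084] dist 0.09667125887300637 rv [ 0.6526 -0.4224  0.1633] F [-2.559   0.1152 -0.912 ] w 0.005457958381678722 t 3.0 q [ 0.0928  0.4271 -0.7734  1.2329  0.2858  1.5927 -1.9563]
```

View pics/s1.png

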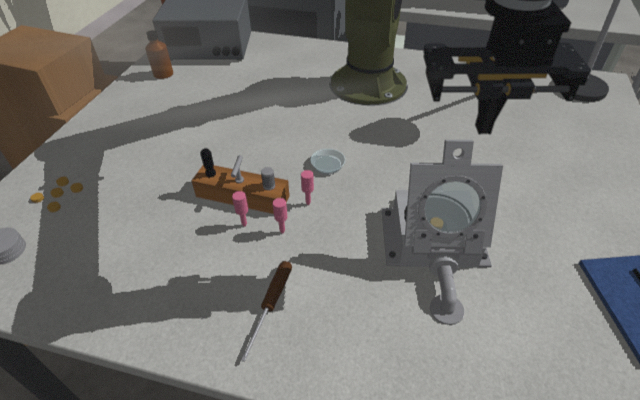

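```bash
python3 -m creep '[{"linear":[0.025,0,0],"twist":[0,0,0],"fingers":1},{"linear":[0.05,0,0],"twist":[0,0,0],"fingers":1},{"linear":[0.075,0,0],"twist":[0,0,0],"fingers":1},{"linear":[0.1,0,0],"twist":[0,0,0],"fingers":1},{"linear":[0.1,0,0],"twist":[0,0,0],"fingers":1}]'
python3 -c "
from h import *;go(.6136,.254,.2295)
snap('scene','s2.png')"
```

```text
time: 3.47
position: [0.6108, 0.2485, 0.2232]
tool_rot: [1.032, 1.312, -1.046]
ft_force: [-0.5, 0.0, -0.2]
grip_width: 0.005
pos [0.6108 0.2485 0.2232] yaw -76.86545274227267 shift [-0.0063  0.004  -0.0047] dist 0.008855396433996235 rv [-0.0662  0.176   0.4857] F [-0.5189  0.0039 -0.2142] w 0.00524325109439051 t 3.4667 q [ 0.1229  0.4503 -0.755   1.4102  0.3069  1.4101 -1.975 ]
```

View pics/s2.png

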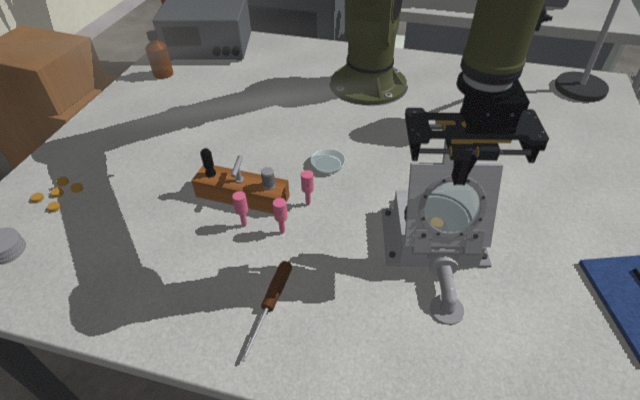

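```bash
python3 -m creep '[{"linear":[0.003,-0.03,0],"twist":[0,0,0],"fingers":1},{"linear":[0.008,-0.05,0],"twist":[0,0,0],"fingers":1},{"linear":[0.017,-0.063,0],"twist":[0,0,0],"fingers":1},{"linear":[0.027,-0.076,0],"twist":[0,0,0],"fingers":1},{"linear":[0.039,-0.087,0],"twist":[0,0,0],"fingers":1},{"linear":[0.052,-0.098,0],"twist":[0,0,0],"fingers":1},{"linear":[0.066,-0.107,0],"twist":[0,0,0],"fingers":1},{"linear":[0.08,-0.115,0],"twist":[0,0,0],"fingers":1}]'
python3 -c "
from h import *;
H=np.array([.637,.2595]);e=np.array([.9736,.2284]);h=-.1555
go(*(H+e*h),.083);snap('scene','s3.png')"
```

```text
time: 4.18
position: [0.502, 0.2257, 0.151]
tool_rot: [1.04, 1.306, -1.035]
ft_force: [0.8, 0.5, 0.8]
grip_width: 0.007
pos [0.502  0.2257 0.151 ] yaw -76.80403797570013 shift [ 0.0679 -0.0167 -0.0021] dist 0.06998601805919799 rv [-0.0039  0.0502 -0.2705] F [0.8469 0.4831 0.7529] w 0.007289150199829038 t 4.1833 q [ 0.2411  0.249  -0.8064  1.7873  0.1959  1.1826 -1.9644]
```

View pics/s3.png

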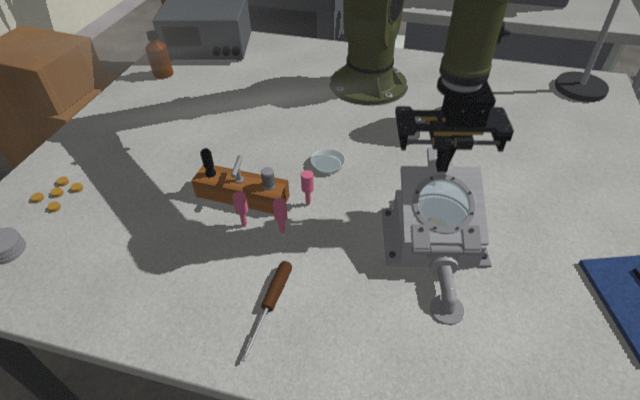

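```bash
python3 -m creep '[{"linear":[0.015,-0.007,0],"twist":[0,0,0],"fingers":1},{"linear":[0.03,-0.011,0],"twist":[0,0,0],"fingers":1},{"linear":[0.044,-0.014,0],"twist":[0,0,0],"fingers":1},{"linear":[0.056,-0.016,0],"twist":[0,0,0],"fingers":1},{"linear":[0.063,-0.016,0],"twist":[0,0,0],"fingers":1},{"linear":[0.066,-0.016,0],"twist":[0,0,0],"fingers":1},{"linear":[0.066,-0.016,0],"twist":[0,0,0],"fingers":1}]'
python3 -c "
from h import *;
H=np.array([.637,.2595]);e=np.array([.9736,.2284]);h=-.1555
go(*(H+e*h),.083);snap('scene','s4.png')"
```

```text
time: 4.82
position: [0.4859, 0.222, 0.0834]
tool_rot: [1.037, 1.309, -1.038]
ft_force: [-2.4, -1.7, 7.1]
grip_width: 0.009
pos [0.4859 0.222  0.0834] yaw -76.77544730644168 shift [ 0.0004  0.0002 -0.002 ] dist 0.0020182107708290333 rv [ 0.0246  0.0316 -0.0017] F [-2.4372 -1.7385  7.0533] w 0.008502291756597235 t 4.8167 q [ 0.2208  0.297  -0.7907  1.8883  0.2422  1.0542 -2.0089]
```

View pics/s4.png

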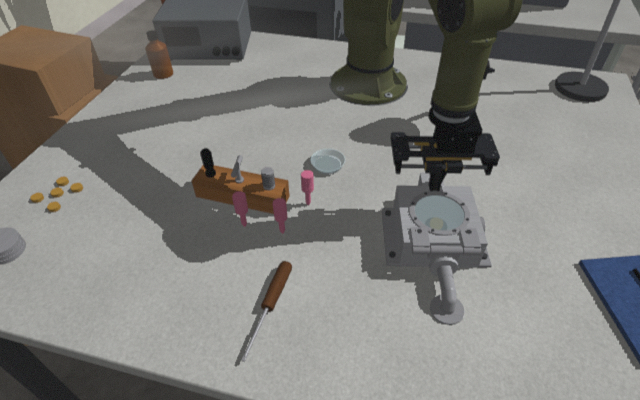

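```bash
python3 -m creep '[{"linear":[-0.04,0,0],"twist":[0,0,0],"fingers":1},{"linear":[-0.075,0,0.01],"twist":[0,0,0],"fingers":0},{"linear":[-0.1,-0.003,0.045],"twist":[0,0,0],"fingers":-0.4},{"linear":[-0.1,-0.006,0.085],"twist":[0,0,0],"fingers":-0.4},{"linear":[-0.1,-0.009,0.125],"twist":[0,0,0],"fingers":-0.4},{"linear":[-0.1,-0.012,0.165],"twist":[0,0,0],"fingers":-0.4},{"linear":[-0.1,-0.015,0.205],"twist":[0,0,0],"fingers":-0.4},{"linear":[-0.1,-0.018,0.245],"twist":[0,0,0],"fingers":-0.4}]' 40
python3 -c "
from h import *;
go(.540,-.1125,.16);snap('top','t5.png')
for l in ['lid_hole','pin_knob']: print(l,[(np.round(r['centre'],4),round(r['conf'],2)) for r in nets.place_of('top',l)[:3]])
d=np.load('/tmp/top_d.npy');P=cloud('top',d)
m=(P[...,2]>0.085)&(P[...,2]<.105)&(abs(P[...,0]-.54)<.03)&(abs(P[...,1]+.116)<.03)
q=P[m];print('knob',len(q),q.mean(0))
p=np.load('/tmp/top_p.npy')[165:275,160:280];cv2.imwrite('pics/t5z.png',cv2.convertScaleAbs(cv2.resize(p[:,:,::-1],None,fx=6,fy=5,interpolation=2),alpha=1.6))
"
```

```text
time: 5.53
position: [0.5247, -0.0226, 0.1839]
tool_rot: [1.037, 1.307, -1.036]
ft_force: [0.7, 0.3, -0.4]
grip_width: 0.454
pos [ 0.5247 -0.0226  0.1839] yaw -76.75424506214293 shift [ 0.0241 -0.0058  0.0909] dist 0.09423740435072185 rv [ 0.0458  0.0838 -0.1185] F [ 0.6753  0.3377 -0.4463] w 0.4535883812008878 t 5.5333 q [ 0.5965  0.1287 -0.646   1.8086  0.0832  1.2288 -1.4129]
lid_hole [(array([0.4607, 0.2161, 0.0725]), 0.9)]
pin_knob []
knob 0 [nan nan nan]<string>:7: RuntimeWarning: Mean of empty slice.
  ret = um.true_divide(
```

View pics/t5.png

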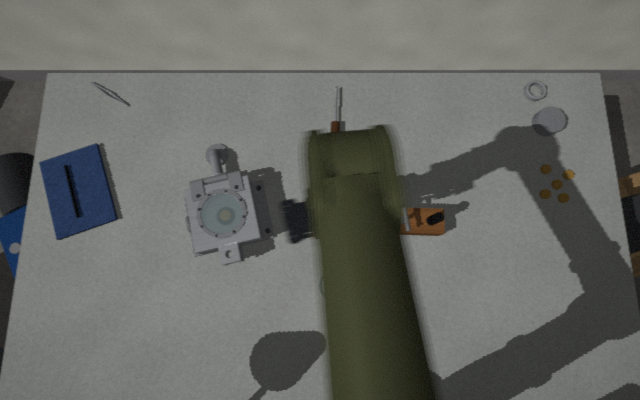

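View pics/t5z.png

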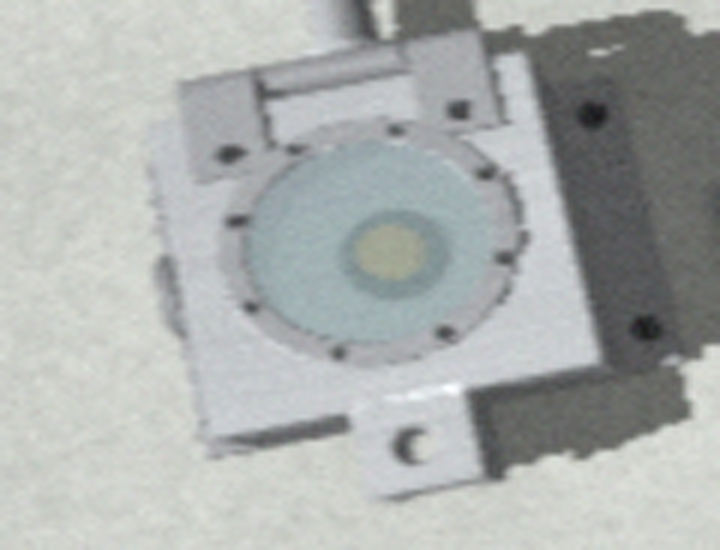

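```bash
python3 -m creep '[{"linear":[0,-0.003,0.035],"twist":[0,0,0],"fingers":-0.4},{"linear":[0,-0.006,0.07],"twist":[0,0,0],"fingers":-0.4},{"linear":[0,-0.006,0.093],"twist":[0,0,0],"fingers":-0.4},{"linear":[0.024,-0.006,0.093],"twist":[0,0,0],"fingers":-0.4},{"linear":[0.024,-0.006,0.093],"twist":[0,0,0],"fingers":-0.4},{"linear":[0.024,-0.006,0.093],"twist":[0,0,0],"fingers":-0.4}]'
python3 -c "
from h import *;
go(.540,-.1125,.07);snap('scene','s6.png')
for l in ['pin_knob']: print(l,[(np.round(r['centre'],4),round(r['conf'],2)) for r in nets.place_of('scene',l)[:5]])
c=viewer.camera_params('top');K=np.array(c['K']);T=np.array(c['cam_to_world'])
for u,v in [(228.8,254.2),(228.3,253.7)]:
  r=T[:3,:3]@np.linalg.solve(K,[u,v,1]);o=T[:3,3];print(o+r*(.0745-o[2])/r[2])
p=np.load('/tmp/scene_p.npy')[90:240,180:340];cv2.imwrite('pics/s6z.png',cv2.convertScaleAbs(cv2.resize(p[:,:,::-1],None,fx=4,fy=4,interpolation=2),alpha=1.6))
"
```

```text
time: 6.18
position: [0.5389, -0.1105, 0.1581]
tool_rot: [1.036, 1.313, -1.036]
ft_force: [0.2, -0.9, 0.2]
grip_width: 0.699
pos [ 0.5389 -0.1105  0.1581] yaw -76.63798199544182 shift [0.0881 0.0007 0.0024] dist 0.08813211132020869 rv [ 0.1621 -0.1232  0.0867] F [ 0.2317 -0.8745  0.2318] w 0.6985912146336994 t 6.1833 q [ 0.674   0.2063 -0.5792  1.7801  0.1193  1.1927 -1.2775]
pin_knob [(array([ 0.6184, -0.1513,  0.065 ]), 0.74), (array([ 0.527 , -0.0317,  0.0702]), 0.72), (array([ 0.6173, -0.0621,  0.0669]), 0.58), (array([ 0.542 , -0.1108,  0.0724]), 0.57)]
[0.4572 0.2166 0.0745]
[0.4583 0.2178 0.0745]
```

View pics/s6z.png

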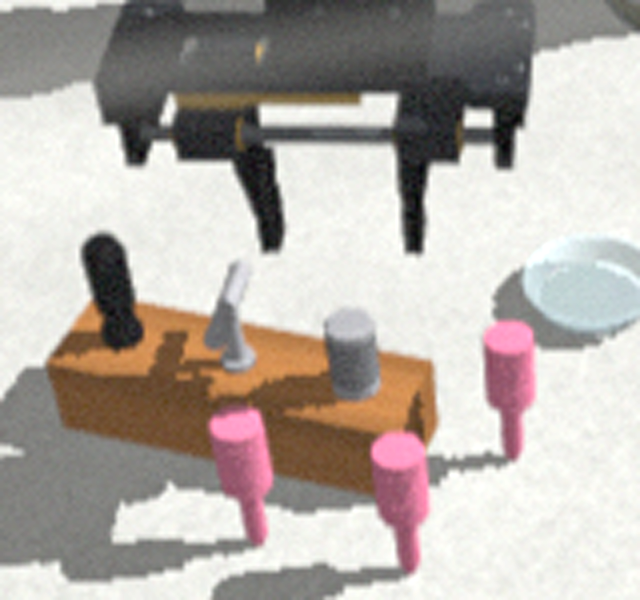

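```bash
python3 -m creep '[{"linear":[0.03,0.001,0],"twist":[0,0,0],"fingers":-0.4},{"linear":[0.06,0.002,0],"twist":[0,0,0],"fingers":-0.4},{"linear":[0.086,0.002,0],"twist":[0,0,0],"fingers":-0.4},{"linear":[0.086,0.002,0],"twist":[0,0,0],"fingers":-0.4},{"linear":[0.086,0.002,0],"twist":[0,0,0],"fingers":-0.4}]'
python3 -c "
from h import *;
go(.541,-.112,.071);snap('scene','s7.png')
p=np.load('/tmp/scene_p.npy')[90:240,180:340];cv2.imwrite('pics/s7z.png',cv2.convertScaleAbs(cv2.resize(p[:,:,::-1],None,fx=4,fy=4,interpolation=2),alpha=1.6))
"
```

```text
time: 6.7
position: [0.5411, -0.1107, 0.0728]
tool_rot: [1.036, 1.312, -1.036]
ft_force: [-0.4, 0.6, 1.2]
grip_width: 0.7
pos [ 0.5411 -0.1107  0.0728] yaw -76.64440302210244 shift [ 0.0018 -0.0004  0.0013] dist 0.0022275896352504736 rv [ 0.1556 -0.0575  0.0568] F [-0.4038  0.5858  1.1831] w 0.6996938900689826 t 6.7 q [ 0.6465  0.3042 -0.5628  1.8587  0.1866  1.0324 -1.3297]
```

View pics/s7z.png

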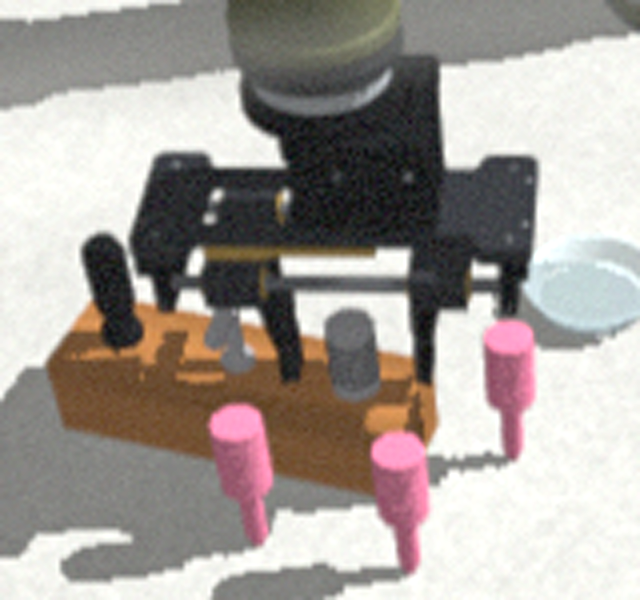

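```bash
python3 -m creep '[{"linear":[0.004,0,0],"twist":[0,0,0],"fingers":-0.4},{"linear":[0.004,0,0],"twist":[0,0,0],"fingers":1},{"linear":[0.004,0,0],"twist":[0,0,0],"fingers":1},{"linear":[0.004,0,0],"twist":[0,0,0],"fingers":1},{"linear":[0.004,0,0],"twist":[0,0,0],"fingers":1},{"linear":[0.004,0,0],"twist":[0,0,0],"fingers":1},{"linear":[0.004,0,0],"twist":[0,0,0],"fingers":1}]' 50
python3 -c "
from h import *;
go(.541,-.112,.071)"
```

```text
time: 7.33
position: [0.5414, -0.1121, 0.0687]
tool_rot: [1.037, 1.309, -1.037]
ft_force: [-0.9, 0.7, 0.8]
grip_width: 0.332
pos [ 0.5414 -0.1121  0.0687] yaw -76.76415627189888 shift [-0.0023 -0.0003 -0.0002] dist 0.0023481476510896306 rv [ 0.0358  0.0123 -0.0078] F [-0.8674  0.7322  0.8179] w 0.3315373182012932 t 7.3333 q [ 0.6461  0.3093 -0.5606  1.862   0.1909  1.0233 -1.3328]
```

```bash
python3 -m creep '[{"linear":[0,0,0],"twist":[0,0,0],"fingers":1},{"linear":[0,0,0],"twist":[0,0,0],"fingers":1},{"linear":[0,0,0],"twist":[0,0,0],"fingers":1},{"linear":[0,0,0],"twist":[0,0,0],"fingers":1}]' 50
python3 -c "
from h import *;
go(.541,-.112,.15)"
```

```text
time: 7.67
position: [0.5414, -0.1122, 0.0687]
tool_rot: [1.037, 1.309, -1.037]
ft_force: [0.5, 0.3, 2.1]
grip_width: 0.285
pos [ 0.5414 -0.1122  0.0687] yaw -76.76055131078718 shift [-0.0813 -0.0003 -0.0002] dist 0.0813441845692706 rv [ 0.0394  0.0208 -0.004 ] F [0.5281 0.3295 2.1024] w 0.28523452530348303 t 7.6667 q [ 0.646   0.3094 -0.5605  1.8619  0.1911  1.0233 -1.3329]
```

```bash
python3 -m creep '[{"linear":[-0.02,0,0],"twist":[0,0,0],"fingers":1},{"linear":[-0.055,0,0],"twist":[0,0,0],"fingers":1},{"linear":[-0.09,0,0],"twist":[0,0,0],"fingers":1},{"linear":[-0.12,0,-0.015],"twist":[0,0,0],"fingers":1},{"linear":[-0.125,0,-0.05],"twist":[0,0,0],"fingers":1},{"linear":[-0.125,0,-0.085],"twist":[0,0,0],"fingers":1},{"linear":[-0.125,0,-0.12],"twist":[0,0,0],"fingers":1},{"linear":[-0.125,0,-0.155],"twist":[0,0,0],"fingers":1}]'
python3 -c "
from h import *;
go(.459,.217,.18)"
```

```text
time: 8.33
position: [0.505, 0.0404, 0.1934]
tool_rot: [1.037, 1.309, -1.038]
ft_force: [0.6, 0.7, -1.7]
grip_width: 0.291
pos [0.505  0.0404 0.1934] yaw -76.77841696368885 shift [ 0.0134 -0.0044 -0.1824] dist 0.1829586355921883 rv [0.0216 0.0103 0.0054] F [ 0.5516  0.725  -1.6986] w 0.29084545983343907 t 8.3333 q [ 0.5419  0.0812 -0.7     1.8345  0.0554  1.2454 -1.5143]
```

```bash
python3 -m creep '[{"linear":[0,-0.001,-0.035],"twist":[0,0,0],"fingers":1},{"linear":[0,-0.002,-0.07],"twist":[0,0,0],"fingers":1},{"linear":[0.004,-0.003,-0.105],"twist":[0,0,0],"fingers":1},{"linear":[0.008,-0.004,-0.14],"twist":[0,0,0],"fingers":1},{"linear":[0.013,-0.0045,-0.165],"twist":[0,0,0],"fingers":1},{"linear":[0.013,-0.0045,-0.18],"twist":[0,0,0],"fingers":1},{"linear":[0.013,-0.0045,-0.18],"twist":[0,0,0],"fingers":1},{"linear":[0.013,-0.0045,-0.18],"twist":[0,0,0],"fingers":1}]'
python3 -c "
from h import *;
go(.459,.217,.145)
for c in('scene','top'): snap(c,c+'8.png')
p=np.load('/tmp/scene_p.npy')[100:250,380:540];cv2.imwrite('pics/s8z.png',cv2.convertScaleAbs(cv2.resize(p[:,:,::-1],None,fx=4,fy=4,interpolation=2),alpha=1.6))
for c in('scene','top'):
  for l in ['pin_knob','pin_tip','lid_hole']: print(c,l,[(np.round(r['centre'],4),round(r['conf'],2)) for r in nets.place_of(c,l)[:5]])
"
```

```text
time: 9.0
position: [0.4595, 0.2137, 0.1801]
tool_rot: [1.035, 1.311, -1.036]
ft_force: [-0.2, -1.1, -0.9]
grip_width: 0.291
pos [0.4595 0.2137 0.1801] yaw -76.61382417435846 shift [ 0.0351  0.0003 -0.0033] dist 0.03530867659342702 rv [0.1862 0.0104 0.0484] F [-0.232  -1.0503 -0.8762] w 0.2909044938035416 t 9.0 q [ 0.327   0.1135 -0.8564  1.8468  0.0911  1.2225 -1.8946]
scene pin_knob [(array([ 0.5268, -0.0332,  0.0675]), 0.85), (array([0.461 , 0.2188, 0.1832]), 0.78), (array([ 0.6171, -0.0615,  0.0665]), 0.66), (array([ 0.6176, -0.1444,  0.0677]), 0.56)]
scene pin_tip [(array([ 0.6192, -0.1448,  0.003 ]), 0.91), (array([ 0.6168, -0.0607,  0.0001]), 0.85), (array([ 0.5236, -0.0343, -0.0025]), 0.79), (array([0.4571, 0.2092, 0.1143]), 0.71)]
scene lid_hole [(array([0.459 , 0.2165, 0.0754]), 0.81), (array([0.4598, 0.207 , 0.1168]), 0.58)]
top pin_knob [(array([ 0.52  , -0.0344,  0.0676]), 0.65), (array([ 0.6172, -0.1454,  0.0706]), 0.55), (array([ 0.617 , -0.063 ,  0.0653]), 0.43)]
top pin_tip [(array([ 0.6161, -0.146 , -0.0003]), 0.71), (array([ 0.6182, -0.0606, -0.0047]), 0.55), (array([0.6376, 0.262 , 0.0641]), 0.48), (array([ 0.5368, -0.2485,  0.118 ]), 0.18)]
top lid_hole [(array([0.4607, 0.2158, 0.0698]), 0.83)]
```

View pics/s8z.png

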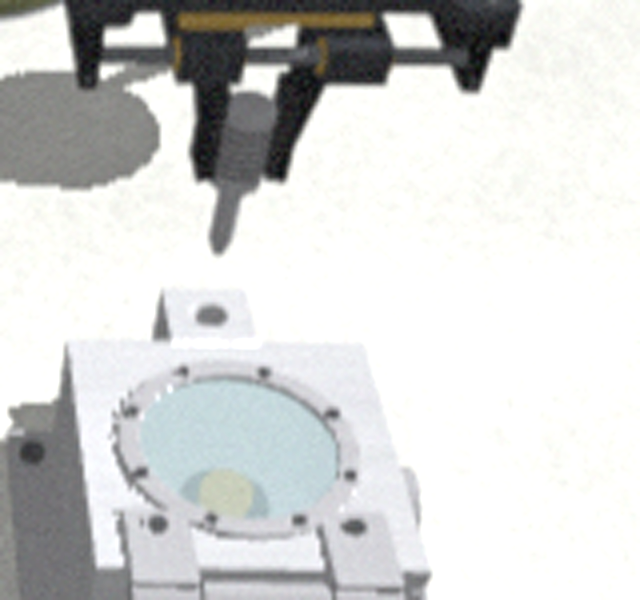

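View pics/top8.png

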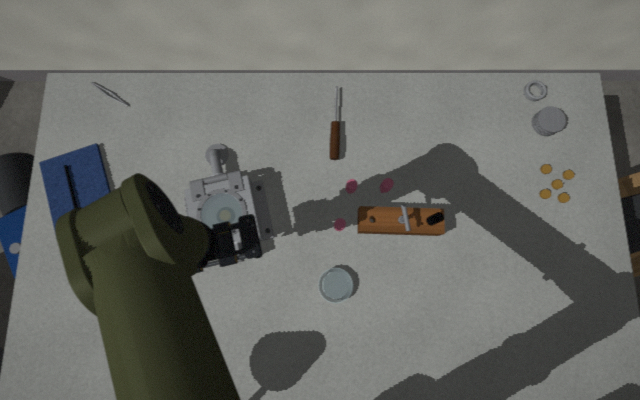

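Run:
```python
from h import *
go(.459,.217,.145)
c=np.array(tool()[0])
z0=c[2]
for n,dz in [('top',.0253),('knob',.0033),('under',-.0187),('tip',-.0637)]:
    q=proj('scene',c+[0,0,dz]); print(n,(q-[380,100])*4, q)
d=np.load('/tmp/scene_d.npy')
for u,v in [(252,120),(245,160),(240,180),(228,205),(222,228),(219,243)]: print(u,v,pt('scene',d,380+u//4,100+v//4))
for p in ([.459,.217,.0745],): print((proj('scene',p)-[380,100])*4)
```

```text
pos [0.4605 0.2123 0.1805] yaw -76.84056775923497 shift [ 0.0355 -0.0004 -0.0049] dist 0.03584596543923573 rv [-0.0406  0.0147 -0.0003] F [ 0.0272 -0.2724 -0.6491] w 0.28967346751778755 t 9.4 q [ 0.3291  0.113  -0.8551  1.8463  0.0909  1.2224 -1.8951]
top [244.4453 104.8229] [441.1113 126.2057]
knob [236.0124 143.1069] [439.0031 135.7767]
under [227.8862 179.9985] [436.9716 144.9996]
tip [212.1521 251.4287] [433.038  162.8572]
252 120 [0.4711 0.2166 0.2055]
245 160 [0.4731 0.2169 0.1841]
240 180 [0.4735 0.2171 0.1726]
228 205 [0.4648 0.2146 0.1509]
222 228 [0.4653 0.2133 0.136 ]
219 243 [0.4667 0.2126 0.1293]
[207.8315 313.6777]
```

```bash
python3 -m creep '[{"linear":[0.015,0,-0.005],"twist":[0,0,0],"fingers":1},{"linear":[0.034,0,-0.005],"twist":[0,0,0],"fingers":1},{"linear":[0.034,0,-0.005],"twist":[0,0,0],"fingers":1},{"linear":[0.034,0,-0.005],"twist":[0,0,0],"fingers":1},{"linear":[0.034,0,-0.005],"twist":[0,0,0],"fingers":1}]' 55
python3 -c "
from h import *;
go(.459,.217,.145)
snap('scene','s9.png')
p=np.load('/tmp/scene_p.npy')[120:220,390:490];cv2.imwrite('pics/s9z.png',cv2.convertScaleAbs(cv2.resize(p[:,:,::-1],None,fx=6,fy=6,interpolation=2),alpha=1.6))
c=tool()[0]
for q in (c+[0,0,-.0637],c+[0,0,-.0187],[.459,.217,.0745]): print((proj('scene',q)-[390,120])*6)
"
```

```text
time: 9.82
position: [0.4595, 0.2179, 0.1472]
tool_rot: [1.038, 1.309, -1.037]
ft_force: [0.5, -0.3, -0.6]
grip_width: 0.29
pos [0.4595 0.2179 0.1472] yaw -76.77999660137681 shift [ 0.0022 -0.0007  0.0008] dist 0.002457860118194555 rv [ 0.02   -0.0055 -0.0368] F [ 0.5444 -0.3331 -0.5572] w 0.28986706559660336 t 9.8167 q [ 0.3065  0.1559 -0.8568  1.8833  0.1286  1.1582 -1.9361]
[259.1367 332.2916]
[282.1582 230.6505]
[251.7472 350.5166]
```

View pics/s9z.png

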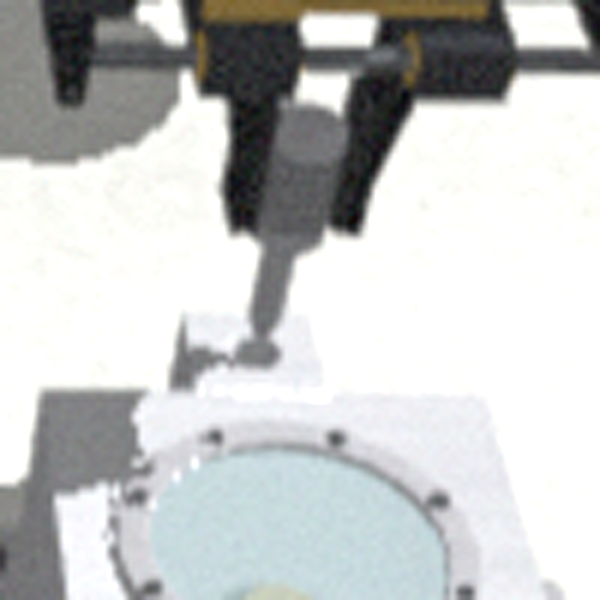

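```bash
python3 -m creep '[{"linear":[0.007,0,0],"twist":[0,0,0],"fingers":1},{"linear":[0.014,0,0],"twist":[0,0,0],"fingers":1},{"linear":[0.021,0,0],"twist":[0,0,0],"fingers":1},{"linear":[0.021,0,0],"twist":[0,0,0],"fingers":1}]'
python3 -c "
from h import *;
go(.459,.217,.1)
snap('scene','s10.png')
p=np.load('/tmp/scene_p.npy')[120:220,390:490];cv2.imwrite('pics/s10z.png',cv2.convertScaleAbs(cv2.resize(p[:,:,::-1],None,fx=6,fy=6,interpolation=2),alpha=1.6))
"
```

```text
time: 10.2
position: [0.458, 0.2173, 0.1238]
tool_rot: [1.036, 1.311, -1.04]
ft_force: [-0.1, -0.1, -1.8]
grip_width: 0.284
pos [0.458  0.2173 0.1238] yaw -76.76105528654266 shift [0.0238 0.001  0.0005] dist 0.023803861573330934 rv [0.0389 0.0184 0.1638] F [-0.078  -0.1235 -1.7982] w 0.2836625769069533 t 10.2 q [ 0.2945  0.1854 -0.8522  1.9096  0.1543  1.1167 -1.9574]
```

View pics/s10z.png

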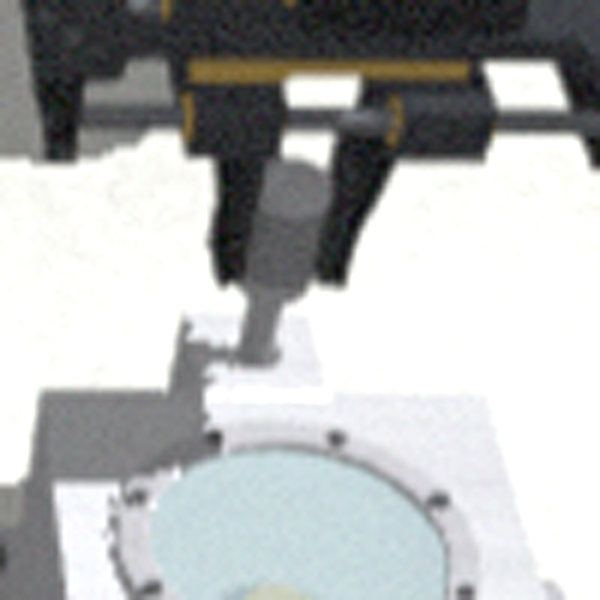

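```bash
python3 -m creep '[{"linear":[0.005,0,-0.001],"twist":[0,0,0],"fingers":1},{"linear":[0.011,0.0005,-0.0015],"twist":[0,0,0],"fingers":1},{"linear":[0.018,0.0005,-0.0015],"twist":[0,0,0],"fingers":1},{"linear":[0.025,0.0005,-0.0015],"twist":[0,0,0],"fingers":1},{"linear":[0.025,0.0005,-0.0015],"twist":[0,0,0],"fingers":1},{"linear":[0.025,0.0005,-0.0015],"twist":[0,0,0],"fingers":1}]' 60
python3 -c "
from h import *;
go(.459,.217,.0932)
"
```

```text
time: 10.75
position: [0.4586, 0.2188, 0.0995]
tool_rot: [1.036, 1.31, -1.039]
ft_force: [0.2, -2.7, -2.6]
grip_width: 0.288
pos [0.4586 0.2188 0.0995] yaw -76.76015717766349 shift [ 0.0063 -0.0001  0.0019] dist 0.006589832833869677 rv [0.0398 0.0323 0.1076] F [ 0.228  -2.7289 -2.5502] w 0.28758798280872205 t 10.75 q [ 0.2762  0.222  -0.8446  1.9316  0.1886  1.0708 -1.9874]
```

```bash
python3 -m creep '[{"linear":[0.003,0,0.0008],"twist":[0,0,0],"fingers":1},{"linear":[0.006,0,0.001],"twist":[0,0,0],"fingers":1},{"linear":[0.009,0,0.001],"twist":[0,0,0],"fingers":1},{"linear":[0.009,0,0.001],"twist":[0,0,0],"fingers":1},{"linear":[0.009,0,0.001],"twist":[0,0,0],"fingers":1}]'
python3 -c "
from h import *;
go(.459,.217,.0907)
"
```

```text
time: 11.17
position: [0.4597, 0.2187, 0.0917]
tool_rot: [1.038, 1.309, -1.037]
ft_force: [0.3, -2.1, 0.6]
grip_width: 0.285
pos [0.4597 0.2187 0.0917] yaw -76.75712007081145 shift [ 0.001  -0.001   0.0015] dist 0.002090218727979971 rv [ 0.0429  0.0001 -0.0274] F [ 0.287  -2.1196  0.6426] w 0.28466477003839785 t 11.1667 q [ 0.2718  0.2333 -0.8411  1.9388  0.1997  1.0539 -1.995 ]
```

```bash
python3 -m creep '[{"linear":[0.002,0,0.0005],"twist":[0,0,0],"fingers":1},{"linear":[0.004,0,0.0005],"twist":[0,0,0],"fingers":1},{"linear":[0.004,0,0.0005],"twist":[0,0,0],"fingers":1},{"linear":[0.004,0,0.0005],"twist":[0,0,0],"fingers":1}]'
python3 -c "
from h import *;
go(.459,.217,.0907)
"
```

```text
time: 11.5
position: [0.4597, 0.2187, 0.0886]
tool_rot: [1.037, 1.309, -1.037]
ft_force: [-3.9, -1.9, 10.1]
grip_width: 0.287
pos [0.4597 0.2187 0.0886] yaw -76.74082761673512 shift [-0.0021 -0.001   0.0015] dist 0.0027429082488716456 rv [ 0.0592  0.0035 -0.0293] F [-3.9207 -1.9068 10.0535] w 0.2873978600675948 t 11.5 q [ 0.2697  0.2379 -0.8399  1.9416  0.2042  1.0482 -1.9983]
```

```bash
python3 -m creep '[{"linear":[0.002,0,0],"twist":[0,0,0],"fingers":1},{"linear":[0.002,0,0],"twist":[0,0,0],"fingers":1},{"linear":[0.002,0,0],"twist":[0,0,0],"fingers":1},{"linear":[0.002,0,0],"twist":[0,0,0],"fingers":1},{"linear":[0.002,0,0],"twist":[0,0,0],"fingers":1}]'
python3 -c "
from h import *;
go(.459,.217,.0907)
snap('scene','s11.png')
d=np.load('/tmp/scene_d.npy');p=np.load('/tmp/scene_p.npy')[120:220,390:490];cv2.imwrite('pics/s11z.png',cv2.convertScaleAbs(cv2.resize(p[:,:,::-1],None,fx=6,fy=6,interpolation=2),alpha=1.6))
P=cloud('scene',d);m=(P[...,2]>.068)&(P[...,2]<.079)&(abs(P[...,0]-.51)<.02)&(abs(P[...,1]-.23)<.07);print(np.median(P[m][:,2]),m.sum())
"
```

```text
time: 11.92
position: [0.4597, 0.2187, 0.0875]
tool_rot: [1.037, 1.309, -1.037]
ft_force: [-5.5, -3.8, 16.8]
grip_width: 0.284
pos [0.4597 0.2187 0.0875] yaw -76.73819084806553 shift [-0.0032 -0.0011  0.0015] dist 0.003674424599807659 rv [ 0.0618  0.0459 -0.0282] F [-5.5391 -3.8113 16.7687] w 0.28403381655640364 t 11.9167 q [ 0.2683  0.2398 -0.8393  1.9424  0.2067  1.0464 -2.0005]
0.07175349494374283 998
```

View pics/s11z.png

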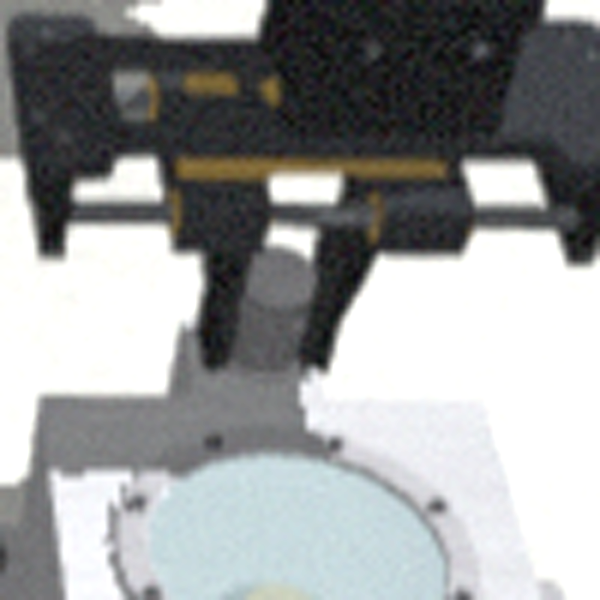

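```bash
python3 -m creep '[{"linear":[0,0,0],"twist":[0,0,0],"fingers":1},{"linear":[0,0,0],"twist":[0,0,0],"fingers":1},{"linear":[0,0,0],"twist":[0,0,0],"fingers":1},{"linear":[0,0,0],"twist":[0,0,0],"fingers":1},{"linear":[0,0,0],"twist":[0,0,0],"fingers":1},{"linear":[0,0,0],"twist":[0,0,0],"fingers":1}]'
python3 -c "
from h import *;
go(.459,.217,.0907)
p,d=snap('scene','s12.png')
for u,v in [(435,164),(436,165),(437,166),(436,172),(435,176)]: print(u,v,pt('scene',d,u,v))
P=cloud('scene',d);m=(P[...,2]>.068)&(P[...,2]<.079)&(abs(P[...,0]-.51)<.02)&(abs(P[...,1]-.23)<.07);print(np.median(P[m][:,2]),m.sum())
for c in ['scene']:
  for l in ['pin_knob','dish','hexkey_top','driver_top']: print(c,l,[(np.round(r['centre'],4),round(r['conf'],2)) for r in nets.place_of(c,l)[:5]])
for z in (.116,.119): print(z,proj('scene',[.4597,.2187,z]))
"
```

```text
time: 12.47
position: [0.4597, 0.2187, 0.0875]
tool_rot: [1.037, 1.309, -1.037]
ft_force: [-5.4, -3.1, 16.8]
grip_width: 0.283
pos [0.4597 0.2187 0.0875] yaw -76.73482266544292 shift [-0.0032 -0.0011  0.0015] dist 0.003684735115436624 rv [ 0.0652  0.0444 -0.0308] F [-5.4181 -3.0521 16.7598] w 0.28321093547964393 t 12.4667 q [ 0.2683  0.2398 -0.8394  1.9424  0.2067  1.0464 -2.0005]
435 164 [0.457  0.2167 0.1119]
436 165 [0.4608 0.2188 0.1128]
437 166 [0.4625 0.2211 0.1121]
436 172 [0.4717 0.2212 0.1041]
435 176 [0.4699 0.2212 0.0917]
0.07166823543888451 996
scene pin_knob [(array([ 0.6191, -0.0611,  0.0648]), 0.91), (array([ 0.5273, -0.0294,  0.0697]), 0.88), (array([ 0.6194, -0.1461,  0.0675]), 0.71), (array([0.461, 0.22 , 0.09 ]), 0.65)]
scene dish [(array([ 0.385 , -0.0241,  0.0011]), 0.86), (array([ 0.5392, -0.1806,  0.0915]), 0.46)]
scene hexkey_top [(array([ 0.5388, -0.1831,  0.0898]), 0.74)]
scene driver_top [(array([ 0.538 , -0.2508,  0.1149]), 0.67), (array([0.6372, 0.2567, 0.0647]), 0.52)]
0.116 [436.2498 163.4274]
0.119 [436.511  162.2781]
```

```bash
python3 -c "
from h import *;
print(job.close_job())"
```

```text
the job is handed in; nothing more can be done
None
```

I swung the lid shut with the closed fingertips. Then I took the steel pin from the block, put it through the lid's tongue and the body's lug, and pressed it down. I handed the job in at about 12.7 s, still gripping at 60 N. No verdict was reported.

Last checks before handing in:
- **Push:** the upward force on the tool held steady at about 17 N over the last half second, and the jaw opening stayed at about 25 mm on the 26 mm knob.
- **Lid:** the depth image puts its top at about 71.7 mm, against 72 mm for fully squeezed down.
- **Pin position:** the tool sits at (0.460, 0.219), against my hole estimate of about (0.459, 0.217 to 0.218). The pin looked upright when I checked it just above the hole. I could not see its tip once it was inserted.
- **Other tools:** the dish, T-key and driver were within a few millimetres of where they started. I did not re-measure the screwdriver, but the arm never worked near it.

Some readings disagreed by a few millimetres:
- **Tool height:** it read about 3 mm lower than the grip height predicts for a seated knob, so the knob may have slipped up slightly in the jaws.
- **Knob height:** the knob's top measured about 112.5 mm (116 mm expected) and its centre about 90 mm (94 mm expected). Both are low rather than high, so they fit the knob being down on the lid.
- **Side force:** about 6 N of sideways force remained on the tool.

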